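# Bolt the core case shut past its spring catch

### The job

The lid of the wooden core case is down but not yet bolted. With one fingertip press the long spring catch bar down, and while it stays down push the bolt's upright tab with the other fingertip, all the way home into the keeper; only then let the catch spring back up and take the hand clear. Grip and lift nothing, and leave the core plugs and everything else standing on and around the case where they are.

Things in the scene. Friction and masses are not known exactly. Their poses are not given: they have to be found in the camera images.
- case: fixed wooden core case, 240 (x) x 320 (y) x 80 mm high; origin: centre of its underside on the table. x: the way the bolt slides home (roughly away from the robot), y left of that, z up. On top: the lid in front and, past a seam 36 mm ahead of the centre, a rear deck with the keeper (dark steel block). The bolt runs along x at y = -30 mm, the catch bar lies along x at y = +30 mm
- catch_bar (a point): centre of the top face of the spring catch bar: flat level aluminium bar, 100 mm along the case's x, 28 mm wide along y, top 34 mm above the case's top when up. The point moves with the bar; its axes are the case's. The bar stays level wherever it is pressed, and a fingertip may slide along it
- bolt_tab (a point): middle of the top edge of the rear face (to be pushed, facing the case's -x) of the bolt's upright steel tab: 28 mm wide (y), 8 mm thick, top 58 mm and foot 10 mm above the case's top. Moves with the bolt; axes as the case. It is 60 mm across in y from the bar's middle line. Behind it is only a plate 3 mm high; the staples ahead, 27 mm high, stay clear of a finger behind the tab
- catch (a joint): how far the bar is pressed down, 0 (up) to 0.010 m (bottom). A spring pushes it up with 4 N at 0, 8 N at 0.010. While up, its tooth locks the bolt; the bolt is free once the bar is down 0.006 or more. Let go part-way along the stroke, it stops the bolt there
- bolt (a joint): how far the bolt has slid, 0 (fully open) to 0.045 m (home, at its end stop in the keeper). Starts at 0 to 0.008. Slides with about 2 N of friction and stays where it is left. From 0.041 on the catch can spring fully up and lock it home
- plug_tall: grey rock core plug standing upright on the case, 43 mm across, 65 mm tall; origin at the centre of its underside; a bystander
- plug_short: grey rock core plug standing upright on the case, 47 mm across, 48 mm tall; origin at the centre of its underside; a bystander
- jar: small sample jar with black cap standing on the case, 44 mm across, 55 mm tall; origin at the centre of its underside; a bystander
- foil_pan: shallow aluminium pan, 130 x 100 x 35 mm, on the table at the case's left; origin at the centre of its underside; a bystander
- hammer: hammer, 260 mm long, lying on the table at the case's right; origin under its middle; a bystander
- wash_bottle: white bottle with yellow cap, 60 mm across, 150 mm tall, on the table at the case's left; origin at the centre of its underside; a bystander
- brush: brush, 180 mm long, lying on the table at the case's right; origin under its middle; a bystander

How it is judged:
By the outcome, as a careful person would: the job done as asked, in the order asked, and still so for the second after the job is handed in, with the robot touching nothing.
It also fails if it takes over 32 s, if anything falls off the work surface, if the arm or the gripper's body presses on something with over 40 N, if the wrist force passes 120 N, or if a joint passes its speed limit or range.

### The arm

A 6-joint arm with a two-finger parallel gripper is mounted at the origin on the work surface. World frame = base frame: x ahead of the robot, y to its left, z up, the work surface at z = 0. Lengths are in m, angles in rad, forces in N, time in s.
With the tool pointing down it reaches from about 0.35 to 0.775 m from the base axis. Payload 7.3 kg.
Tool frame: the origin (TCP) lies at the very end of the fingers, on their centre line; the grasp point (between the pads) lies 19 mm behind it; z points along the fingers, y is the direction in which the jaws open and shut (so a half turn about z gives the same grasp; the last joint's range is limited). The gripper opens to 92 mm and grips with 3 to 60 N. Pads are 19 mm wide; open, the fingers measure 130 mm over their backs; the gripper's body (75 mm by 190 mm) begins 47 mm behind the grasp point.
Start: joints at [1.057, 0.342, 1.524, -0, 1.275, -0.146], TCP at [0.189, 0.49, 0.227] pointing down, gripper open.
Joint ranges: [-2.53, 2.53], [-0.77, 2.02], [0.04, 2.7], [-1, 4.14], [0.28, 2.66], [-3.11, 3.11]. Speed limits (rad/s): [2.57, 2.57, 3.14, 3.14, 3.14, 3.14].

### API

Orientations are given as [roll, pitch, yaw] about the fixed x, y, z axes, in that order (R = Rz(yaw) Ry(pitch) Rx(roll)).
In Python, from cell import robot gives the robot as it stands. The module is installed in compiled form; this text tells all that it offers.
- The arm moves only by the tool carry_out, never from a script. Its argument "series" is a list of rows, each an object with "jaw": the opening in per cent of the stroke, from 0 (shut) to 100 (fully open); "travel": the shift along the tool's x, y, z in units of 60 mm (1.0 is 60 mm), a list of three; "twist": the turn about the tool's z in units of 6 degrees (1.0 is 6 degrees). A call has 1 to 8 rows; each row shifts and turns the commanded pose from where the row before left it, along the tool's axes as they then stand; what a row does not reach is not made up. A row lasts 1/8 s, in which the tool goes at most 62.5 mm and 10.7 degrees, less where a joint would pass 70% of its speed; a pose out of reach is approached as far as the arm can. A call is refused whole if a number of a shift passes 1 or a number of a turn 1, either way. A call with a gripper value outside its range is refused whole. The fingers move at their own pace and stop on an object; "squeeze" is the grip in N (left out, the last holds). Time passes only in rows, so rows that do not move let the fingers close. It gives the time, the measured TCP pose, the force and the opening at its end, in the units of the state.
- robot.observe(): the state, without advancing time (a new reading comes with each control period).
- robot.read_camera(name): name is "side" or "top" or "wrist"; returns the picture (420x560x3 uint8, blue, green, red); there is no depth.
- robot.calibration(name): a dict with "intrinsics" (3x3 intrinsics, pixels), "k1" (the pictures are not rectified: a ray, as slopes to the right and down, at radius r is drawn at 1 + k1 r^2 times it, then the intrinsics apply), "cam_to_world" (4x4, takes a point from camera to world coordinates); the wrist camera has in their place "tool_from_camera" (4x4, takes a point from camera to tool coordinates, whose origin is the TCP and whose axes are the flange's). Camera axes: x right, y up, looking along -z (the intrinsics and any distortion apply to the point x, -y, -z); pixel columns grow to the right and rows downward; lengths in m; the calibration is good to about 2 mm. A picture is of the moment at which its call begins: read the wrist's pose just before it. calibration takes no time and is no camera call.
- robot.hand_in(): hands the job in, once; it reports no verdict.
Trained networks look in the newest picture that a camera, given by its name, has taken for a name from the list of things; names that differ only in an ending like _2 or _b are one class to them, and where a whole thing is asked for, a point or a joint stands for the part that bears it (a point fixed in the world has none). Each returns a list of dicts, best first, with "score" (0 to 1); they miss things now and then, are a little off and sometimes report something else, mostly with a low value. They report only what shows in the picture. A call takes as long as a camera call.
- robot.regions_of(camera, query): "pixels" (420x560 bool, what is visible of it) and "xy" ([column, row] in pixels, amid what is visible of it).
The state is a dict: "time": time; "qpos": joint angles; "qvel": joint speeds; "joint_efforts": joint torques, N m; "tool_pos": TCP position; "tool_rot": TCP orientation; "contact_force": force on the tool from outside, world axes, zero at the start; "torque": the same for the moment, N m; "opening": finger opening in m.
Only numpy, scipy, OpenCV 4.12 (cv2) and the standard library are available. Lean on these libraries where they do the work, as an engineer would, in place of code of your own. Each camera call takes 0.05 s, during which the arm holds its last target. There are 200 camera calls.

## Working session

There is one attempt and no reset: what is moved stays moved. The work goes in short steps, Python scripts to look and compute and a tool call to move; the robot and the scene stay as the last step left them, time stands still between calls to the robot, and variables do not carry over. Pictures are saved under pics/ and viewed, about 8 in all and at most 12, crops included, and the job is handed in when it is done.

Besides the shell and the picture viewer there is one more tool, called after "Emit:" as name(argument=value, ...), one argument or row to a line, values as JSON. carry_out: Moves the arm, as the interface text tells. Its arguments: {"type":"object","properties":{"series":{"type":"array"},"squeeze":{"type":"number"}},"required":["series"]}

```bash
mkdir -p pics; cat > h.py <<'E'
import numpy as np, cv2
from cell import robot
from scipy.spatial.transform import Rotation as R
def cam(name):
    c=robot.calibration(name); K=np.array(c["intrinsics"]); 
    if name=="wrist":
        s=robot.observe(); T=np.eye(4); T[:3,:3]=R.from_euler('xyz',s["tool_rot"]).as_matrix(); T[:3,3]=s["tool_pos"]
        M=T@np.array(c["tool_from_camera"])
    else: M=np.array(c["cam_to_world"])
    return K,c["k1"],M
def ray(C,px):
    K,k1,M=C
    n=cv2.undistortPoints(np.array([[px]],float),K,np.array([k1,0,0,0.]))[0,0]
    d=M[:3,:3]@np.array([n[0],-n[1],-1]); return M[:3,3],d
def at_z(C,px,z):
    o,d=ray(C,px); return o+d*(z-o[2])/d[2]
def proj(C,P):
    K,k1,M=C; p=(np.atleast_2d(P)-M[:3,3])@M[:3,:3]; p=p*[1,-1,-1]
    return cv2.projectPoints(p.reshape(-1,1,3),np.zeros(3),np.zeros(3),K,np.array([k1,0,0,0.]))[0][:,0]
E
python3 - <<'E'
from h import *
s=robot.observe(); print(s)
for n in ["top","side"]:
    C=cam(n); im=robot.read_camera(n); cv2.imwrite(f"pics/{n}0.png",im)
    print(n,C[2][:3,3].round(3))
    for q in ["case","catch_bar","bolt_tab","plug_tall","plug_short","jar"]:
        for r in robot.regions_of(n,q)[:2]:
            print(q,round(r["score"],2),np.round(r["xy"],1),r["pixels"].sum(), cv2.minAreaRect(np.argwhere(r["pixels"])[:,::-1].astype(np.float32)))
E
```

```text
{'time': 0.0, 'qpos': array([ 1.05701490e+00,  3.42741450e-01,  1.52501430e+00,  1.13998764e-05,
        1.27536051e+00, -1.46007059e-01]), 'qvel': array([ 7.76629226e-04, -4.84216702e-04, -8.70761316e-04,  2.51876790e-05,
        1.56195275e-04, -6.01875124e-04]), 'joint_efforts': array([-1.88103637e-03, -4.31244206e+01, -2.44224072e+01,  7.14351330e-02,
        5.60650940e-02, -1.35426849e-04]), 'tool_pos': array([0.18854208, 0.48955452, 0.22603617]), 'tool_rot': array([-3.14008684e+00, -2.32453484e-04,  2.77381478e+00]), 'contact_force': array([-0.17375956,  0.67218162, -0.45014154]), 'torque': array([-0.04719598, -0.01141597, -0.05240559]), 'opening': 0.09169440010166012}
top [0.445 0.023 1.325]
case 0.9 [306.9 219.4] 9084 ((303.1079406738281, 219.27923583984375), (87.63236236572266, 116.76972961425781), 65.85445404052734)
case 0.35 [320.2 220. ] 92 ((314.348388671875, 218.63336181640625), (24.57785987854004, 7.097349166870117), 61.189208984375)
catch_bar 0.78 [301.3 238. ] 415 ((299.5172119140625, 236.01608276367188), (36.313167572021484, 22.15436553955078), 88.09085083007812)
b
[... 619 characters left out ...]
 ((272.75, 242.24998474121094), (131.86697387695312, 82.85167694091797), 18.434947967529297)
catch_bar 0.6 [255.  227.2] 245 ((256.66375732421875, 229.71551513671875), (9.454246520996094, 29.478456497192383), 40.23635482788086)
bolt_tab 0.53 [280.3 232.8] 193 ((279.5, 236.0), (15.0, 16.0), 0.0)
bolt_tab 0.53 [193.3 229.3] 1281 ((191.88233947753906, 231.52938842773438), (34.98571014404297, 45.96161651611328), 30.963754653930664)
plug_tall 0.7 [261.9 196.5] 345 ((259.5, 196.5), (25.0, 15.0), 90.0)
plug_short 0.57 [224.7 221.6] 339 ((226.3692626953125, 220.95388793945312), (22.326250076293945, 16.62065315246582), 82.87498474121094)
jar 0.79 [311.8 245.9] 366 ((313.0, 243.5), (25.0, 16.0), 90.0)
```

View pics/top0.png

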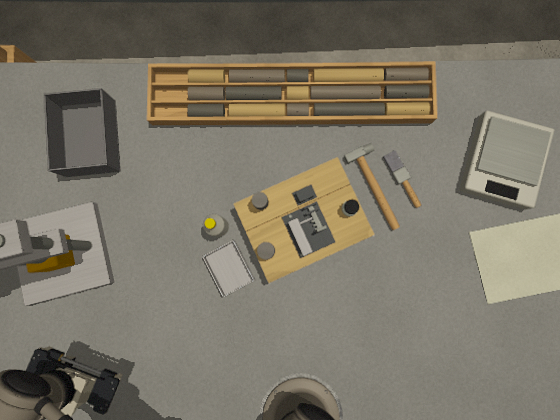

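View pics/side0.png

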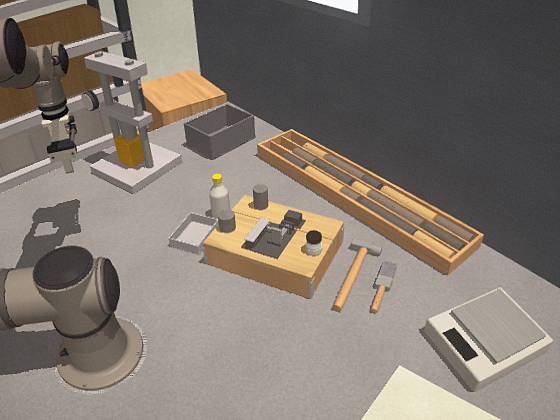

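The top view shows the case around (303,219), turned left, with the bar at (301,236) and the tab at about (316,219). The plugs are at (259,200) and (265,250) and the jar at (350,207). Next I work out a coarse pose and the approach.

```bash
python3 - <<'E'
from h import *
C=cam("top")
c=[at_z(C,p,.08) for p in [(234,206),(340,158),(373,236),(267,283)]]  # fl? rear-left, rear-right, front-right, front-left
c=np.array(c); print(c.round(3)); ctr=c.mean(0)
x=(c[0]-c[3])+(c[1]-c[2]); y=(c[0]-c[1])+(c[3]-c[2])
psi=np.arctan2(x[1],x[0]); psi2=np.arctan2(-y[0],y[1]); print(ctr,psi,psi2,np.linalg.norm(x)/2,np.linalg.norm(y)/2)
print("bar",at_z(C,(301,236),.114),"tab",at_z(C,(315,219),.13))
print(np.round(robot.calibration("wrist")["tool_from_camera"],3), robot.calibration("wrist")["intrinsics"])
s=robot.observe(); Rt=R.from_euler('xyz',s["tool_rot"]).as_matrix()
yaw=psi+np.pi; tgt=np.array([ctr[0],ctr[1],.30])
print("twist units",-np.degrees(yaw-s["tool_rot"][2])/6)
for t in [tgt]: print("travel in present axes",Rt.T@(t-s["tool_pos"])/.06)
R2=R.from_euler('xyz',[np.pi,0,yaw]).as_matrix(); print("after twist",R2.T@(tgt-s["tool_pos"])/.06)
E
```

```text
[[ 0.584  0.181  0.08 ]
 [ 0.718 -0.116  0.08 ]
 [ 0.499 -0.202  0.08 ]
 [ 0.373  0.09   0.08 ]]
[ 0.54355573 -0.01183306  0.08      ] 0.3922091741269316 0.41554772660483513 0.2331324679830663 0.3216612423258242
bar [ 0.49851895 -0.00353889  0.114     ] tab [ 0.54269982 -0.04078689  0.13      ]
[[-0.     0.951  0.309  0.084]
 [ 1.     0.001 -0.001  0.001]
 [-0.002  0.309 -0.951 -0.157]
 [ 0.     0.     0.     1.   ]] [[326.33590234   0.         276.05078205]
 [  0.         326.33590234 206.47886603]
 [  0.           0.           1.        ]]
twist units -7.257269850175405
travel in present axes [-8.52450823 -5.67710522 -1.22123956]
after twist [-2.26787935 -9.98772636 -1.22075212]
```

Emit:
carry_out(
  series=[
    {"jaw": 45,"travel": [0,0,-0.15],"twist": -0.9},
    {"jaw": 45,"travel": [0,0,-0.15],"twist": -0.9},
    {"jaw": 45,"travel": [0,0,-0.15],"twist": -0.9},
    {"jaw": 45,"travel": [0,0,-0.15],"twist": -0.9},
    {"jaw": 45,"travel": [0,0,-0.15],"twist": -0.9},
    {"jaw": 45,"travel": [0,0,-0.15],"twist": -0.9},
    {"jaw": 45,"travel": [0,0,-0.15],"twist": -0.9},
    {"jaw": 45,"travel": [0,0,-0.15],"twist": -0.9},
  ],
)

```text
time: 1.7
tool_pos: [0.1888, 0.4899, 0.299]
tool_rot: [3.142, 0.0, -2.752]
contact_force: [-0.5, 0.5, -0.7]
opening: 0.0414
```

Emit:
carry_out(
  series=[
    {"jaw": 45,"travel": [-0.2,-0.9,0],"twist": 0},
    {"jaw": 45,"travel": [-0.2,-0.9,0],"twist": 0},
    {"jaw": 45,"travel": [-0.2,-0.9,0],"twist": 0},
    {"jaw": 45,"travel": [-0.2,-0.9,0],"twist": 0},
    {"jaw": 45,"travel": [-0.2,-0.9,0],"twist": 0},
    {"jaw": 45,"travel": [-0.2,-0.9,0],"twist": 0},
    {"jaw": 45,"travel": [-0.2,-0.9,0],"twist": 0},
    {"jaw": 45,"travel": [-0.2,-0.9,0],"twist": 0},
  ],
)

```text
time: 2.7
tool_pos: [0.4412, 0.1242, 0.299]
tool_rot: [3.142, 0.001, -2.756]
contact_force: [0.9, 1.1, 0.0]
opening: 0.0412
```

Emit:
carry_out(
  series=[
    {"jaw": 45,"travel": [-0.2,-0.9,0.2],"twist": 0},
    {"jaw": 45,"travel": [-0.2,-0.9,0.2],"twist": 0},
    {"jaw": 45,"travel": [-0.1,-0.5,0.2],"twist": 0},
    {"jaw": 45,"travel": [0,0,0],"twist": 0},
    {"jaw": 45,"travel": [0,0,0],"twist": 0},
  ],
)

```text
time: 3.32
tool_pos: [0.5199, 0.0099, 0.2629]
tool_rot: [3.141, 0.0, -2.755]
contact_force: [-0.5, 0.2, 0.6]
opening: 0.041
```

```bash
python3 - <<'E'
from h import *
import pickle
s=robot.observe(); print(s["time"],s["tool_pos"],s["tool_rot"],s["opening"],s["contact_force"])
C=cam("wrist"); im=robot.read_camera("wrist"); cv2.imwrite("pics/w0.png",cv2.resize(im,(800,600)))
pickle.dump((C,im),open("w0.pkl","wb"))
for q in ["case","catch_bar","bolt_tab","plug_tall","plug_short","jar"]:
    for r in robot.regions_of("wrist",q)[:2]:
        m=r["pixels"]; print(q,round(r["score"],2),np.round(r["xy"],1),m.sum(), cv2.boxPoints(cv2.minAreaRect(np.argwhere(m)[:,::-1].astype(np.float32))).round(1).tolist())
E
```

```text
3.325 [0.51987725 0.00986108 0.2629319 ] [ 3.14111952e+00  7.67557660e-05 -2.75534667e+00] 0.040956757704656274 [-0.54512062  0.15454044  0.62852664]
case 0.9 [253.1 165.9] 52061 [[80.80000305175781, 87.19999694824219], [405.8999938964844, 74.69999694824219], [414.1000061035156, 288.79998779296875], [89.0999984741211, 301.29998779296875]]
catch_bar 0.82 [271.9 164.9] 3233 [[225.1999969482422, 112.0], [289.1000061035156, 110.5999984741211], [291.20001220703125, 214.5], [227.39999389648438, 215.8000030517578]]
plug_tall 0.43 [314.2 276.2] 68 [[310.79998779296875, 266.20001220703125], [314.0, 265.8999938964844], [317.20001220703125, 296.0], [314.1000061035156, 296.29998779296875]]
plug_short 0.92 [379.2 163.4] 2580 [[338.79998779296875, 175.39999389648438], [361.79998779296875, 129.39999389648438], [416.6000061035156, 156.8000030517578], [393.6000061035156, 202.8000030517578]]
jar 0.84 [112.8 183.7] 2545 [[74.30000305175781, 182.3000030517578], [132.89999389648438, 150.0], [154.6999969482422, 189.6999969482422], [96.0999984741211, 222.0]]
```

View pics/w0.png

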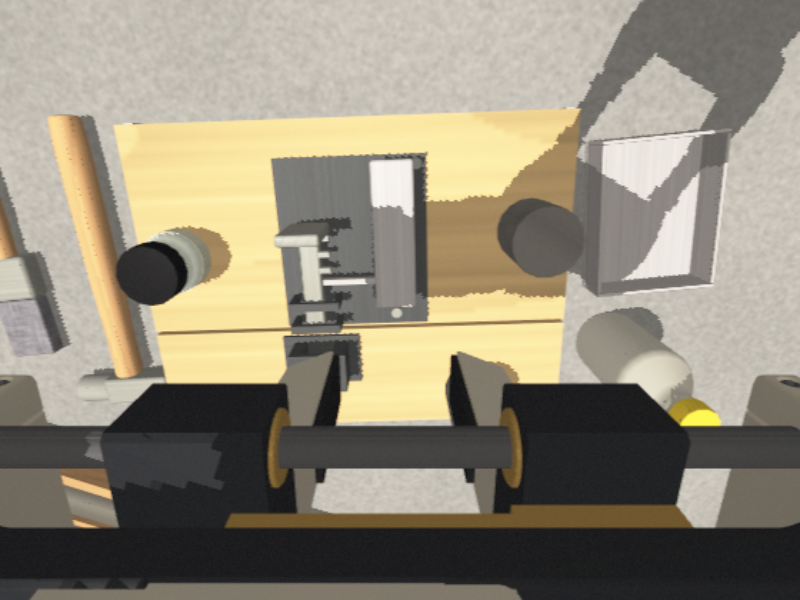

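The wrist view (800x600 picture) shows the case's front edge from (117,125) to (579,108) and the seam from (160,333) to (563,320). The bar top is at about x 370–417, y 159–306, and the tab is near (275–328, 235–247). I will fix the case pose from these, then overlay it on a zoomed crop.

```bash
cat > fit.py <<'E'
from h import *
import pickle
C,im=pickle.load(open("w0.pkl","rb")); k=.7
from scipy.optimize import least_squares
# case-frame points -> 800px observations
obs=[((-.12,-.16,.08),(117,125)),((-.12,.16,.08),(579,108)),((.036,-.16,.08),(160,333)),((.036,.16,.08),(563,320))]
P=np.array([o[0] for o in obs]); U=np.array([o[1] for o in obs])*k
def W(p,P): c,s=np.cos(p[2]),np.sin(p[2]); P=np.atleast_2d(P); return np.c_[p[0]+c*P[:,0]-s*P[:,1],p[1]+s*P[:,0]+c*P[:,1],P[:,2]]
r=least_squares(lambda p:(proj(C,W(p,P))-U).ravel(),[.54,-.01,.4]); p=r.x
if __name__=="__main__":
    print(p,r.fun.round(1))
    def inv(u,z): w=at_z(C,np.array(u)*k,z)[:2]-p[:2]; c,s=np.cos(p[2]),np.sin(p[2]); return (np.array([c*w[0]+s*w[1],-s*w[0]+c*w[1]])*1e3).round(1)
    for n,u,z in [("bar",(370,160),.114),("bar",(413,158),.114),("bar",(417,306),.114),("bar",(376,306),.114),("tab",(276,247),.138),("tab",(328,245),.138)]: print(n,inv(u,z))
    c=cv2.resize(im[85:245,175:315],None,fx=3.7,fy=3.7,interpolation=cv2.INTER_CUBIC)
    cv2.imwrite("pics/crop0.png",c)
E
python3 fit.py
```

```text
[ 0.54704327 -0.00821118  0.42119435] [-2.3 -0.2  2.6 -0.7 -1.7  1.5  1.3  1.1]
bar [-91.6  15.8]
bar [-91.9  43. ]
bar [ 6.9 43.5]
bar [ 5.9 15. ]
tab [-43.1 -43.4]
tab [-43.2 -11.3]
```

View pics/crop0.png

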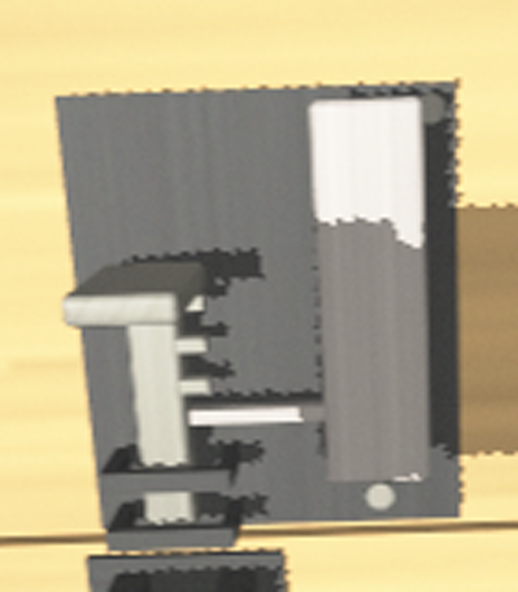

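The crop shows the tab's top rear edge at native (193–223, 165), which is case x of about -50 mm. The bar is up and spans x from -92 to +6 mm at y = 29 mm. The start point is TCP at case (-70, 0).

```bash
cat > go.py <<'E'
from fit import *
import sys
s=robot.observe(); Rt=R.from_euler('xyz',s["tool_rot"]).as_matrix()
q=W(p,[[0,0,0]])[0]; d=s["tool_pos"]-q; c,sn=np.cos(p[2]),np.sin(p[2])
print("t",s["time"],"TCP in case mm",np.round([1e3*(c*d[0]+sn*d[1]),1e3*(-sn*d[0]+c*d[1]),1e3*d[2]],1),"F",s["contact_force"].round(1),"open",s["opening"])
dy=(p[2]+np.pi-s["tool_rot"][2]+np.pi)%(2*np.pi)-np.pi
print("twist",-np.degrees(dy)/6)
if len(sys.argv)>3:
    t=W(p,[[float(a)/1e3 for a in sys.argv[1:4]]])[0]; print("travel now-axes",Rt.T@(t-s["tool_pos"])/.06)
    R2=R.from_euler('xyz',[np.pi,0,p[2]+np.pi]).as_matrix(); print("travel after twist",R2.T@(t-s["tool_pos"])/.06)
E
python3 go.py -70 0 135; python3 - <<'E'
from fit import *
for u in [(193.4,165.3),(223.1,164.7),(209,164.9)]:
    w=at_z(C,u,.138)[:2]-p[:2]; c,s=np.cos(p[2]),np.sin(p[2]); print((np.array([c*w[0]+s*w[1],-s*w[0]+c*w[1]])*1e3).round(1))
E
```

```text
t 3.675 TCP in case mm [-17.2  27.6 263.1] F [0.7 1.2 0.2] open 0.04153450564922039
twist -0.3251052637517849
travel now-axes [ 0.86484851 -0.48895242  2.13488769]
travel after twist [ 0.87960651 -0.45976248  2.13534393]
[-49.8 -42.4]
[-49.4 -16.5]
[-49.7 -28.8]
```

Emit:
carry_out(
  series=[
    {"jaw": 45,"travel": [0,0,0],"twist": -0.33},
    {"jaw": 45,"travel": [0.44,-0.23,0.3],"twist": 0},
    {"jaw": 45,"travel": [0.44,-0.23,0.4],"twist": 0},
    {"jaw": 45,"travel": [0,0,0.5],"twist": 0},
    {"jaw": 45,"travel": [0,0,0.4],"twist": 0},
    {"jaw": 45,"travel": [0,0,0.3],"twist": 0},
    {"jaw": 45,"travel": [0,0,0],"twist": 0},
    {"jaw": 45,"travel": [0,0,0],"twist": 0},
  ],
)

```text
time: 4.68
tool_pos: [0.4837, -0.0375, 0.1494]
tool_rot: [-3.141, 0.001, -2.72]
contact_force: [0.7, 0.3, -0.2]
opening: 0.0412
```

```bash
python3 go.py -70 0 116; python3 - <<'E'
from h import *
im=robot.read_camera("wrist"); a=cv2.resize(im,(800,600))
cv2.imwrite("pics/w1.png",a)
E
```

```text
t 4.675 TCP in case mm [-69.7  -0.8 149.4] F [ 0.7  0.3 -0.2] open 0.041226310365213764
twist 0.0011683396276906432
travel now-axes [0.00496219 0.01429027 0.55723585]
travel after twist [0.00443792 0.01394989 0.55724889]
```

View pics/w1.png

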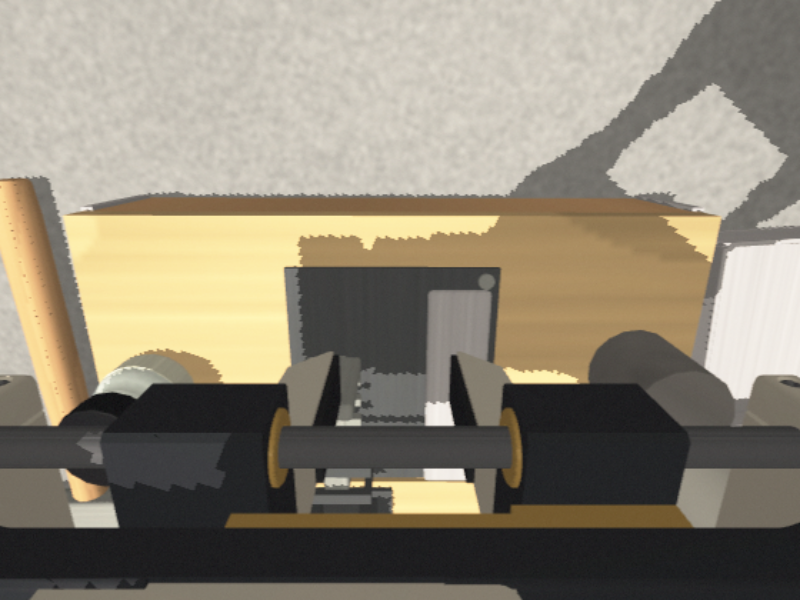

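The picture shows the right-hand finger over the bar (x 428–490) and the left finger behind the tab, with clear space below both. Now down onto the bar.

Emit:
carry_out(
  series=[
    {"jaw": 45,"travel": [0,0,0.3],"twist": 0},
    {"jaw": 45,"travel": [0,0,0.25],"twist": 0},
    {"jaw": 45,"travel": [0,0,0],"twist": 0},
  ],
)

```text
time: 5.1
tool_pos: [0.4831, -0.0373, 0.1157]
tool_rot: [3.141, -0.0, -2.721]
contact_force: [-0.2, 0.0, -0.4]
opening: 0.0411
```

Emit:
carry_out(
  series=[
    {"jaw": 45,"travel": [0,0,0.06],"twist": 0},
    {"jaw": 45,"travel": [0,0,0.05],"twist": 0},
    {"jaw": 45,"travel": [0,0,0],"twist": 0},
    {"jaw": 45,"travel": [0,0,0],"twist": 0},
  ],
)

```text
time: 5.6
tool_pos: [0.484, -0.0376, 0.1098]
tool_rot: [-3.141, 0.002, -2.721]
contact_force: [-0.2, 0.2, 5.5]
opening: 0.0416
```

Emit:
carry_out(
  series=[
    {"jaw": 45,"travel": [0,0,0.04],"twist": 0},
    {"jaw": 45,"travel": [0,0,0.035],"twist": 0},
    {"jaw": 45,"travel": [0,0,0],"twist": 0},
    {"jaw": 45,"travel": [0,0,0],"twist": 0},
  ],
)

```text
time: 6.1
tool_pos: [0.4839, -0.0375, 0.1055]
tool_rot: [-3.141, 0.002, -2.721]
contact_force: [-0.3, -0.2, 7.1]
opening: 0.0413
```

Emit:
carry_out(
  series=[
    {"jaw": 45,"travel": [-0.06,0,0],"twist": 0},
    {"jaw": 45,"travel": [-0.06,0,0],"twist": 0},
    {"jaw": 45,"travel": [-0.06,0,0],"twist": 0},
    {"jaw": 45,"travel": [-0.06,0,0],"twist": 0},
    {"jaw": 45,"travel": [0,0,0],"twist": 0},
  ],
)

```text
time: 6.72
tool_pos: [0.4955, -0.0319, 0.105]
tool_rot: [3.141, -0.002, -2.72]
contact_force: [-4.9, -2.3, 7.9]
opening: 0.0412
```

```bash
python3 go.py -15 0 105.5
```

```text
t 6.725 TCP in case mm [-56.7  -0.6 105. ] F [-4.9 -2.3  7.9] open 0.0411556725583111
twist 0.0015920257992192404
travel now-axes [-0.69498812  0.00933993 -0.00929142]
travel after twist [-0.69500394  0.00945489 -0.00788605]
```

Emit:
carry_out(
  series=[
    {"jaw": 45,"travel": [-0.08,0,0],"twist": 0},
    {"jaw": 45,"travel": [-0.08,0,0],"twist": 0},
    {"jaw": 45,"travel": [-0.08,0,0],"twist": 0},
    {"jaw": 45,"travel": [-0.08,0,0],"twist": 0},
    {"jaw": 45,"travel": [-0.08,0,0],"twist": 0},
    {"jaw": 45,"travel": [0,0,0],"twist": 0},
  ],
)

```text
time: 7.48
tool_pos: [0.5175, -0.0221, 0.105]
tool_rot: [3.141, -0.002, -2.72]
contact_force: [-4.1, -1.9, 7.5]
opening: 0.0416
```

```bash
python3 go.py -15 0 105.5
```

```text
t 7.475 TCP in case mm [-32.6  -0.6 105. ] F [-4.1 -1.9  7.5] open 0.04159468846834282
twist 0.0006810143406077359
travel now-axes [-0.29367648  0.00966717 -0.00853502]
travel after twist [-0.29369172  0.00968689 -0.00796941]
```

Emit:
carry_out(
  series=[
    {"jaw": 45,"travel": [-0.06,0,0],"twist": 0},
    {"jaw": 45,"travel": [-0.06,0,0],"twist": 0},
    {"jaw": 45,"travel": [-0.06,0,0],"twist": 0},
    {"jaw": 45,"travel": [0,0,0],"twist": 0},
  ],
)

```text
time: 7.98
tool_pos: [0.5272, -0.0177, 0.105]
tool_rot: [3.141, -0.002, -2.72]
contact_force: [-4.7, -2.5, 7.1]
opening: 0.0412
```

```bash
python3 go.py -15 0 105.5
```

```text
t 7.975 TCP in case mm [-22.   -0.6 105. ] F [-4.7 -2.5  7.1] open 0.041158851907151274
twist 6.481181810839381e-05
travel now-axes [-0.11724765  0.00921047 -0.00906638]
travel after twist [-0.11726864  0.00920877 -0.00879243]
```

Emit:
carry_out(
  series=[
    {"jaw": 45,"travel": [-0.04,0,0],"twist": 0},
    {"jaw": 45,"travel": [-0.04,0,0],"twist": 0},
    {"jaw": 45,"travel": [0,0,0],"twist": 0},
  ],
)

```text
time: 8.35
tool_pos: [0.5276, -0.0175, 0.105]
tool_rot: [3.14, -0.011, -2.721]
contact_force: [-20.4, -12.0, 17.7]
opening: 0.0417
```

```bash
python3 go.py -15 0 105.5
```

```text
t 8.35 TCP in case mm [-21.5  -0.5 105. ] F [-20.4 -12.   17.7] open 0.04167133000951611
twist -0.00704849081384953
travel now-axes [-0.10868528  0.00861863 -0.00898752]
travel after twist [-0.10878387  0.00852429 -0.00780716]
```

The hard stop came at about 37.7 mm of travel with the bar still 9 mm down. Before releasing, I check the keeper from the side.

Emit:
carry_out(
  series=[
    {"jaw": 45,"travel": [0.04,0,0],"twist": 0},
    {"jaw": 45,"travel": [0,0,0],"twist": 0},
  ],
)

```text
time: 8.6
tool_pos: [0.5275, -0.0175, 0.105]
tool_rot: [3.141, -0.006, -2.721]
contact_force: [-11.7, -6.1, 11.3]
opening: 0.0411
```

```bash
python3 go.py -15 0 105.5; python3 - <<'E'
from h import *
a=robot.read_camera("side")[185:285,205:345]; b=robot.read_camera("wrist")[210:400,170:390]
f=lambda i,w:cv2.resize(i,(w,int(i.shape[0]*w/i.shape[1])),interpolation=cv2.INTER_CUBIC)
cv2.imwrite("pics/s1.png",cv2.copyMakeBorder(f(a,780),0,0,0,0,0))
E
```

```text
t 8.6 TCP in case mm [-21.6  -0.5 105. ] F [-11.7  -6.1  11.3] open 0.04112433315033317
twist -0.006489804638352141
travel now-axes [-0.10989067  0.00875377 -0.00874362]
travel after twist [-0.10994534  0.00867073 -0.00811656]
```

View pics/s1.png

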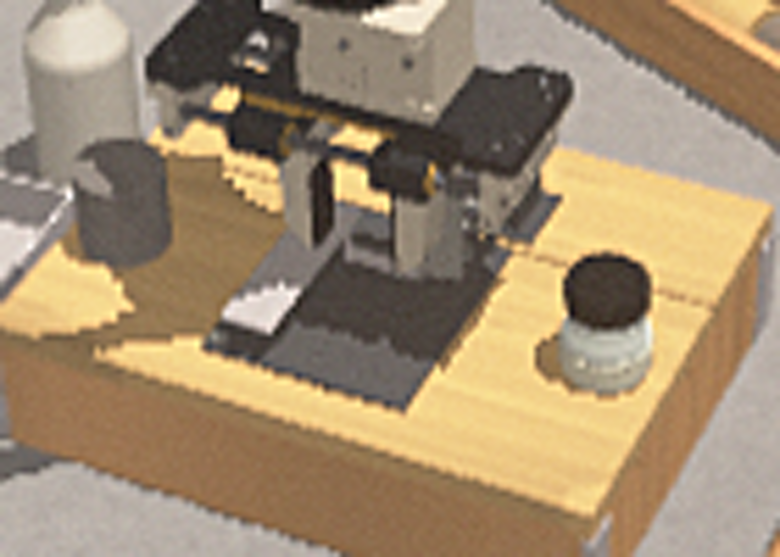

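The side view shows one finger on the lowered bar near (315,235). The other finger is behind the tab near (420,265), at the staples, with nothing else touched. Now I back off from the tab while the bar is still down, then rise straight up.

Emit:
carry_out(
  series=[
    {"jaw": 45,"travel": [0.06,0,0],"twist": 0},
    {"jaw": 45,"travel": [0.05,0,0],"twist": 0},
    {"jaw": 45,"travel": [0,0,0],"twist": 0},
  ],
)

```text
time: 9.07
tool_pos: [0.5261, -0.0188, 0.1061]
tool_rot: [-3.14, 0.005, -2.721]
contact_force: [1.6, 1.8, 6.6]
opening: 0.0414
```

Emit:
carry_out(
  series=[
    {"jaw": 45,"travel": [0,0,-0.1],"twist": 0},
    {"jaw": 45,"travel": [0,0,-0.1],"twist": 0},
    {"jaw": 45,"travel": [0,0,-0.3],"twist": 0},
    {"jaw": 45,"travel": [0,0,-0.6],"twist": 0},
    {"jaw": 45,"travel": [0,0,-0.8],"twist": 0},
    {"jaw": 45,"travel": [0,0,-0.7],"twist": 0},
    {"jaw": 45,"travel": [0,0,0],"twist": 0},
    {"jaw": 45,"travel": [0,0,0],"twist": 0},
  ],
)

```text
time: 10.07
tool_pos: [0.5235, -0.019, 0.2597]
tool_rot: [3.141, -0.002, -2.721]
contact_force: [-1.2, 0.6, 0.5]
opening: 0.0413
```

```bash
python3 go.py; python3 - <<'E'
from fit import *
C=cam("wrist"); im=robot.read_camera("wrist")
cv2.imwrite("pics/w2.png",cv2.resize(im,(800,600),interpolation=cv2.INTER_CUBIC))
pickle.dump((C,im),open("w2.pkl","wb"))
for q in (.041,.045): pass
# predicted bar outline (up / down) and tab top rear edge for case x -12
for n,P in [("barup",[(-.092,.015,.114),(-.092,.043,.114),(.007,.043,.114),(.007,.015,.114)]),("bardown",[(-.092,.015,.104),(-.092,.043,.104)]),("tab",[(-.012,-.043,.138),(-.012,-.016,.138)])]:
    print(n,(proj(C,W(p,P))/.7).round(1).tolist())
E
```

```text
t 10.075 TCP in case mm [-2.590e+01 -2.000e-01  2.597e+02] F [-1.2  0.6  0.5] open 0.041336580366226554
twist -0.004709586158639761
barup [[416.8, 173.2], [461.3, 173.2], [455.2, 320.3], [414.8, 320.3]]
bardown [[416.1, 172.3], [459.2, 172.3]]
tab [[325.2, 306.0], [367.9, 305.9]]
```

View pics/w2.png

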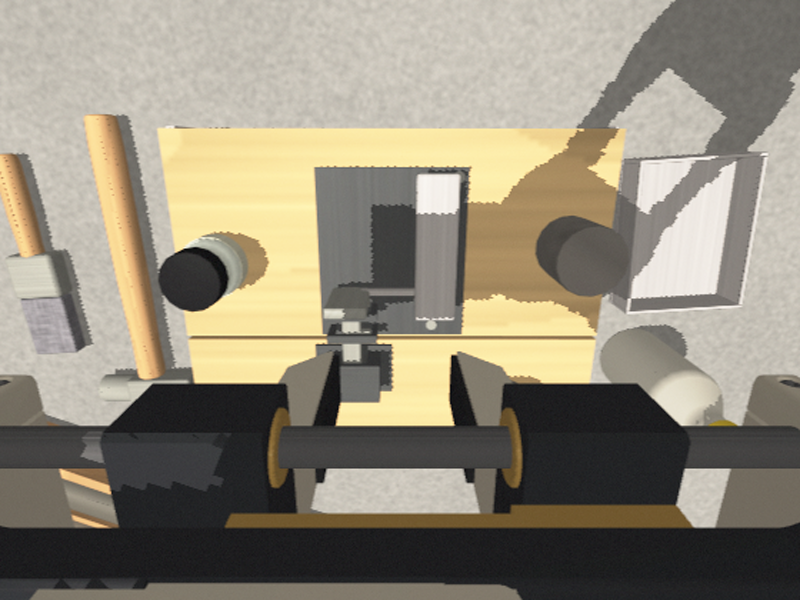

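The wrist picture shows the tab's top rear edge at about (325–368, 306), as predicted for the end stop, and the bolt inside the keeper. The bar outline runs from 416 to 461, which matches the raised position. The plugs, jar, pan and tools are undisturbed, and the hand is clear, so I hand in.

```bash
python3 -c "
from cell import robot
print(robot.hand_in())"
```

```text
the job is handed in; nothing more can be done
None
```

The bolt is home in the keeper, the catch has sprung back up, and the hand is clear. I handed the job in at about 10 s of the 32 s allowed.

- **What I did:** One fingertip held the catch bar about 9 mm down while the other pushed the bolt's tab about 38 mm. It met a hard stop, with a push of about 24 N. I then backed off the tab, let the bar up and raised the hand.
- **Last checks:** The final wrist picture shows the bolt inside the keeper, with the tab where I expected it at the end stop. The bar's outline matches the raised height. The plugs, jar, pan and tools look to be where they were, and the contact force after lifting was about zero.
- **Not measured directly:** I could not read how far the bolt had slid. "Home" rests on the hard stop, the last picture, and a travel that fits if the bolt started near 7 or 8 mm. The judgement that the catch is fully up comes only from its outline in that picture.

No check failed or disagreed.

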